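# Tip a camera back into the lens-fitting rest and close its keeper

## Task

Get the camera body that stands in the lens-fitting rest ready for its lens, pushing only and never grasping or lifting: gently push it over so that it tips onto its back against the sloping rubber pads, lens mount facing up towards the robot, then push its foot in until its back lies flush on the pads. Last, push the keeper's red knob round until the keeper bar is fully across the front of the camera. Leave the finished camera, the loose lens, the oil bottle and the tweezers where they are.

Things in the scene. Friction and masses are not known exactly. Their poses are not given: they have to be found in the camera images.
- rest: Lens-fitting rest, fixed to the bench: grey plate 166 (x) x 200 x 8 mm, rubber floor pad on it (top at 10 mm), behind it (+x) a steel easel sloping back at 45 degrees with two rubber pads. Origin: on the bench below the crease, mid width; x points from the robot side to the easel, y along the crease, z up. White side guides 24 mm high, 142 mm apart, from x = -72 to 8 mm.
- crease (a point): Middle of the crease, where the floor pad's level (10 mm above the bench) meets the plane of the sloping pads; the seated camera's back lower edge lies here.
- pads (a point): A point on the plane of the sloping rubber pads, mid width, 36 mm up the slope from the crease. The pads reach from 5 to 67 mm up the slope, the easel's top edge is 64 mm above the bench.
- camera: Loose camera body without lens, black and silver, about 0.24 kg: a box 128 mm wide (its x), 40 mm deep (y from -18 to 22 mm), 71 mm tall (z from 0). Origin: underside. -y is the front with the round lens mount, +y the back. It starts upright on the floor pad between the guides, back to the easel, its back 8 to 20 mm short of the crease. Leaning over 30 degrees, it falls onto the pads by itself.
- camera_top (a point): Middle of the camera's upper front edge, 71 mm above its underside; push the front just below it to tip the camera.
- camera_foot (a point): Middle of the camera's lower front edge. Lying flush it is 28 mm on the robot side of the crease and 38 mm above the bench; push here, towards the easel, to slide the foot in.
- camera_middle (a point): Middle of the camera's box. Lying flush it is 11 mm behind the crease (rest x) and 49 mm above the bench.
- keeper (a joint): Swinging bar with a rubber sleeve on a post at the right of the rest, vertical axis. 0: points along -x of the rest, to the robot (open); grows clockwise seen from above to its stop at 1.57, along +y of the rest, across the camera's front with about 1 mm to spare, so it passes only when the camera lies flush. Takes about 1 N at the knob and stays where left. Starts at 0 to 0.3.
- keeper_pivot (a point): On the keeper's axis at the height of the bar, 64.5 mm above the bench; at x = -12, y = -88 mm of the rest.
- keeper_knob (a point): Middle of the upright red knob on the end of the bar, 60 mm from the keeper's axis; 15 mm thick, from 67 to 94 mm above the bench.
- finished_camera: Bystander: a camera with its white lens fitted, 133 x 76 x 76 mm, standing at the left. Origin: underside. Leave it alone.
- lens_cell: Bystander: white ribbed lens cell with black glass, 34 mm across, 20 mm high, at the right. Origin: underside. Leave it alone.
- oil_bottle: Bystander: small amber bottle with a red spout, 30 mm across, 86 mm high, at the right. Origin: underside. Leave it alone.
- tweezers_1: Bystander: steel tweezers 120 mm long, lying at the left. Origin: underside. Leave them alone.
Not all that is in view belongs to the job. There is more than one size of the camera; the job needs the middle-sized.

How it is judged:
On the way:
1. the camera has been tipped onto its back against the pads, the keeper still open (angle between camera's own z axis and vertical between 0.7 and 1.1 rad and x of camera_middle in the frame of rest above -0.02 m and value of joint keeper below 0.6 rad and angular speed of camera below 0.3 rad/s), for 0.2 s.
At the end, for the whole second after the job is handed in: The camera is at rest on its back, flush on the pads (leaning 45 degrees within 3.4, width along the crease within 3.4 degrees, middle within 5 mm of its seated place), lens mount facing up towards the robot, and the keeper is across its front (over 1.48 of 1.57 rad) (angle between camera's own z axis and vertical between 0.725 and 0.845 rad and angle between the x axis of camera and the y axis of rest, either way round below 0.06 rad and x of camera_middle in the frame of rest between 0.006 and 0.016 m and z of camera_middle in the frame of rest between 0.044 and 0.054 m and x of camera in the frame of rest below -0.008 m and value of joint keeper above 1.48 rad and linear speed of camera below 0.01 m/s); the robot touches nothing.
It fails at once if the camera is lifted or carried (height (world z) of camera_middle above 0.062 m).
It fails at once if the camera is thrown over or slammed (linear speed of camera above 0.6 m/s).
It fails at once if the camera is pressed or squeezed hard (contact force between the fingers and camera above 30 N).
It fails at once if the rest or its keeper is forced (contact force between the fingers and rest above 30 N).
It fails at once if a bystander is moved (distance of any of finished_camera, lens_cell, oil_bottle, tweezers_1 from where it was at the start of the episode above 0.015 m).
It also fails if it takes over 48 s, if anything falls off the work surface, if the arm or the gripper's body presses on something with over 40 N, if the wrist force passes 120 N, or if a joint passes its speed limit or range.

## Robot

A 6-joint arm with a two-finger parallel gripper is mounted at the origin on a cart in front of the work surface, level with it; the furniture and walls round the work are solid. World frame = base frame: x ahead of the robot, y to its left, z up, the work surface at z = 0. Lengths are in m, angles in rad, forces in N, time in s.
With the tool pointing down it reaches from about 0.325 to 0.775 m from the base axis. Payload 5.5 kg.
Tool frame: the origin (TCP) lies at the very end of the fingers, on their centre line; the grasp point (between the pads) lies 19 mm behind it (hold_point_z is the distance from the TCP to the grasp point, in m); z points along the fingers, y is the line along which they close (so a half turn about z gives the same grasp; the last joint's range is limited). The gripper opens to 88 mm and grips with 3 to 60 N. Pads are 20 mm wide; open, the fingers measure 115 mm over their backs; the gripper's body (75 mm by 178 mm) begins 61 mm behind the grasp point.
Start: joints at [-0.057, 0.091, 1.231, -0, 1.82, -0.057], TCP at [0.6, -0, 0.223] pointing down, gripper open.
Joint ranges: [-2.87, 2.87], [-0.86, 2.18], [0.17, 2.46], [-1.51, 4.65], [0.06, 2.69], [-2.65, 2.65]. Speed limits (rad/s): [2.57, 2.57, 3.01, 3.14, 3.14, 3.14].

## Interface

Orientations are given as a unit quaternion [w, x, y, z].
In Python, from cell import * gives the robot as it stands.
- The arm moves only by the tool send_rows, never from a script. Its argument "commands" is a list of rows, each an object with "linear": the shift along the tool's x, y, z in m, a list of three; "twist": the turn about the tool's z in rad; "jaw": the finger opening in m, from 0 to 0.0878. A call has 1 to 20 rows; each row shifts and turns the commanded pose from where the row before left it, along the tool's axes as they then stand; what a row does not reach is not made up. A row lasts 1/12 s, in which the tool goes at most 41.7 mm and 7.16 degrees, less where a joint would pass 70% of its speed; a pose out of reach is approached as far as the arm can. A call is refused whole if a number of a shift passes 0.0417 or a number of a turn 0.125, either way. A call with a gripper value outside its range is refused whole. The fingers move at their own pace and stop on an object; "grip_force" is the grip in N (left out, the last holds). Time passes only in rows, so rows that do not move let the fingers close. It gives the time, the measured TCP pose, the force, the opening and the grip force at its end, in the units of the state.
- read_state(): the state, without advancing time (a new reading comes with each control period).
- get_image(name): name is "scene" or "side" or "wrist"; returns the picture (400x640x3 uint8, red, green, blue); there is no depth.
- camera_info(name): a dict with "fx", "fy", "cx", "cy" (pixels), "k1" (the pictures are not rectified: a ray, as slopes to the right and down, at radius r is drawn at 1 + k1 r^2 times it, then the intrinsics apply), "world_to_cam" (4x4, takes a point from world to camera coordinates). Camera axes: x right, y down, z forward; pixel columns grow to the right and rows downward; lengths in m; the calibration is good to about 2 mm. A picture is of the moment at which its call begins: read the wrist's pose just before it. camera_info takes no time and is no camera call; for the wrist camera it gives the pose at the moment of the call.
- finish_job(): hands the job in; it is judged then, once.
The state is a dict: "t": time; "joints": joint angles; "joint_vel": joint speeds; "tau": joint torques, N m; "position": TCP position; "tcp_rot": TCP orientation; "wrist_force": force on the tool from outside, world axes, zero at the start; "ft_torque": the same for the moment, N m; "finger_gap": finger opening in m; "grip_force": force on a finger pad.
Only numpy, scipy, OpenCV 4.12 (cv2) and the standard library are available. Lean on these libraries where they do the work, as an engineer would, in place of code of your own. Each camera call takes 0.05 s, during which the arm holds its last target. There are 200 camera calls.

## Working session

There is one attempt and no reset: what is moved stays moved. The work goes in short steps, Python scripts to look and compute and a tool call to move; the robot and the scene stay as the last step left them, time stands still between calls to the robot, and variables do not carry over. Pictures are saved under pics/ and viewed, at most 10 in all, crops included, and the job is handed in when it is done.

Besides the shell and the picture viewer there is one more tool, called after "Call:" as name(argument=value, ...) on one line, values as JSON. send_rows: Moves the arm, as the interface text tells. Its arguments: {"type":"object","properties":{"commands":{"type":"array"},"grip_force":{"type":"number"}},"required":["commands"]}

```bash
mkdir -p pics; cat > h.py <<'E'
from cell import *
import numpy as np, cv2
def snap(n,f):
    im=np.array(get_image(n)); cv2.imwrite('pics/'+f,im[:,:,::-1]); return im
def K(c): return np.array([[c['fx'],0,c['cx']],[0,c['fy'],c['cy']],[0,0,1.]]),np.array([c['k1'],0,0,0,0.])
def pix(name,uv,z):
    c=camera_info(name); k,d=K(c); T=np.array(c['world_to_cam'])
    # forward-model inversion via OpenCV
    p=cv2.undistortPoints(np.array([[uv]],float),k,d)[0,0]
    R,t=T[:3,:3],T[:3,3]; o=-R.T@t; v=R.T@np.array([p[0],p[1],1]); 
    return o+v*(z-o[2])/v[2]
def proj(name,P):
    c=camera_info(name); k,d=K(c); T=np.array(c['world_to_cam'])
    return cv2.projectPoints(np.array(P,float).reshape(-1,1,3),cv2.Rodrigues(T[:3,:3])[0],T[:3,3],k,d)[0][:,0]
E
python3 - <<'E'
from h import *
a=snap('scene','a.png');b=snap('side','b.png')
s=read_state();print(s['t'],s['position'],s['tcp_rot'],s['finger_gap'])
for n in('scene','side'):
    T=np.array(camera_info(n)['world_to_cam']);print(n,-T[:3,:3].T@T[:3,3],T[2,:3])
E
```

```text
0.1 [5.99745189e-01 1.46554433e-05 2.21636175e-01] [-6.33620071e-04  7.07105848e-01  7.07107200e-01 -5.70878775e-04] 0.08809019840804802
scene [-0.12227254 -0.67827464  0.83958087] [ 0.58102027  0.54795245 -0.60180027]
side [0.60026887 0.88802346 0.68071142] [ 0.03536538 -0.82196918 -0.56843289]
```

View pics/a.png

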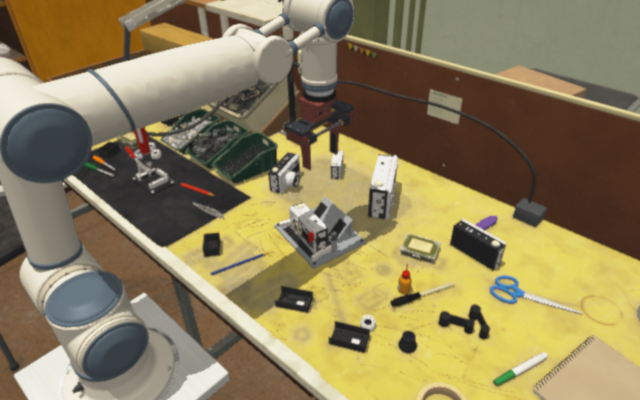

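View pics/b.png

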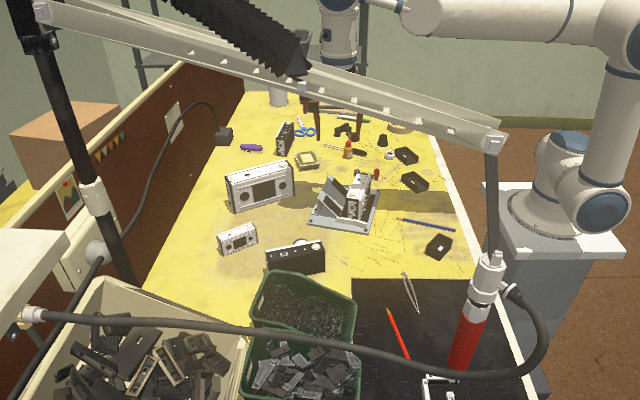

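The scene picture shows the rest at about (320,235) with an upright camera in it. Other cameras stand at (285,172), (337,165), (383,187) and (478,243). The one in the rest fits the job, so I'll confirm it enlarged.

```bash
python3 - <<'E'
import cv2,numpy as np
a=cv2.imread('pics/a.png')[185:275,265:375];b=cv2.imread('pics/b.png')[155:245,295:405]
f=lambda x:cv2.resize(x,None,fx=7,fy=7,interpolation=cv2.INTER_CUBIC)
cv2.imwrite('pics/c1.png',f(a));cv2.imwrite('pics/c2.png',f(b))
from h import *
print(pix('scene',(320,240),.01),pix('side',(345,210),.01))
E
```

```text
[ 0.55288798 -0.0367372   0.01      ] [0.57772626 0.01127169 0.01      ]
```

View pics/c1.png

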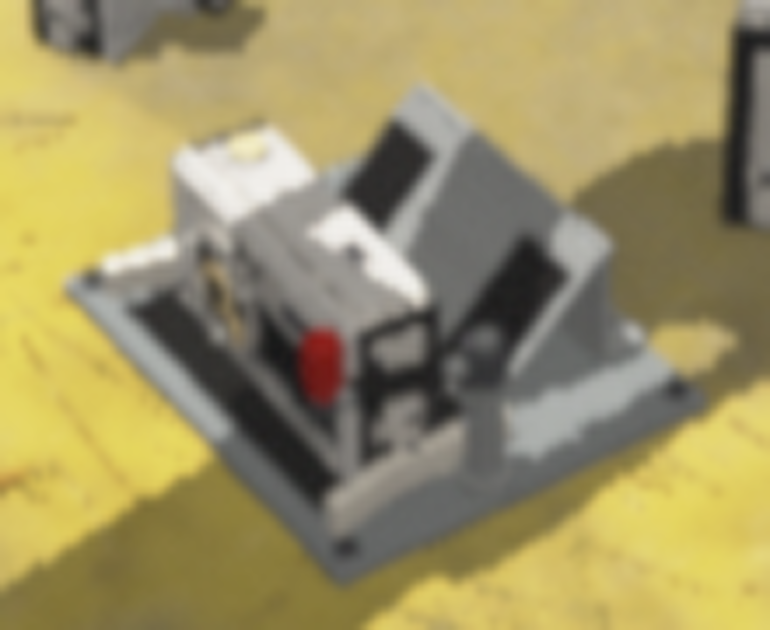

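View pics/c2.png

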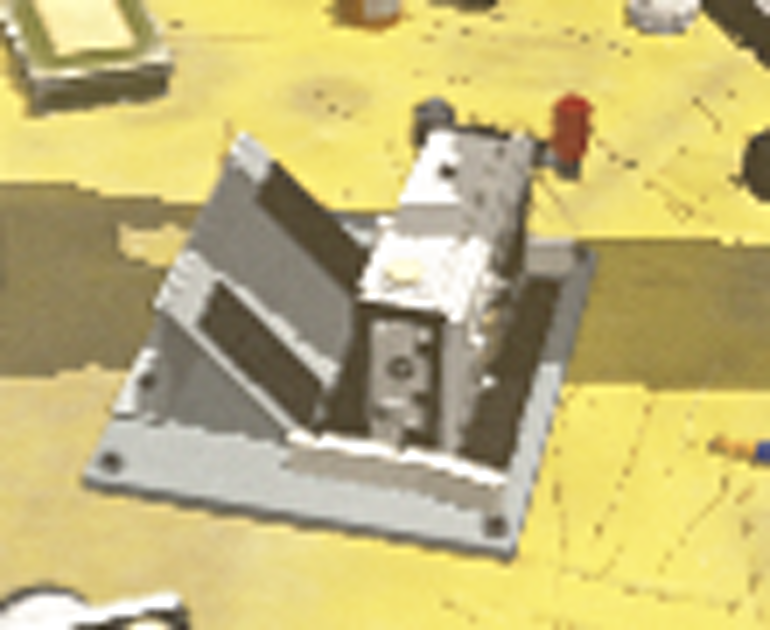

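The crops confirm that the camera in the rest is the job's mid-sized body: upright, mount side to the robot, between the white guides. The red knob is at crop pixel (322,365) in scene and (572,128) in side. Next I'll fit the poses from these features.

```bash
cat > fit.py <<'E'
from h import *
from scipy.optimize import least_squares
S=lambda u,v:('scene',(u/7+265,v/7+185)); D=lambda u,v:('side',(u/7+295,v/7+155))
# params: x,y,yaw, plate front x f, cam back gap g, cam y cy, cam yaw dc, keeper k
def pts(p):
    x,y,w,f,g,cy,dc,k=p
    W=lambda a,b,z:(x+a*np.cos(w)-b*np.sin(w),y+a*np.sin(w)+b*np.cos(w),z)
    def C(a,b,z): # cam rest-aligned, a from back face toward robot negative
        return W(-g-.02+(a+.02)*np.cos(dc)-b*np.sin(dc),cy+(a+.02)*np.sin(dc)+b*np.cos(dc),z)
    kn=W(-.012-.06*np.cos(k),-.088+.06*np.sin(k),.0805)
    return [(S(72,281),W(f,.1,.008)),(S(341,570),W(f,-.1,.008)),(S(703,398),W(f+.166,-.1,.008)),
     (D(88,478),W(f+.166,.1,.008)),(D(515,545),W(f,.1,.008)),(D(596,255),W(f,-.1,.008)),
     (D(290,437),W(.008,.071,.024)),(D(505,478),W(-.072,.071,.024)),
     (S(322,365),kn),(D(572,130),kn),(S(485,340),W(-.012,-.088,.0745)),(D(435,107),W(-.012,-.088,.0745)),
     (D(452,318),C(-.04,.064,.081)),(D(362,300),C(0,.064,.081)),(D(530,138),C(-.04,-.064,.081)),(D(440,130),C(0,-.064,.081)),
     (S(178,158),C(-.04,.064,.081)),(S(268,125),C(0,.064,.081)),(S(352,325),C(-.04,-.064,.081)),(S(430,287),C(0,-.064,.081))]
def res(p):
    q=pts(p); out=[]
    for n in('scene','side'):
        m=[(a[1],P) for a,P in q if a[0]==n]
        out.append(proj(n,[P for _,P in m])-np.array([a for a,_ in m]))
    return np.vstack(out).ravel()
if __name__=='__main__':
    r=least_squares(res,[.58,0,0,-.08,.014,0,0,.1],loss='soft_l1')
    np.set_printoptions(precision=4,suppress=True)
    print(r.x);print(res(r.x).reshape(-1,2).round(1).tolist())
E
python3 fit.py
```

```text
[ 0.5752 -0.0111 -0.2323 -0.0828  0.0126 -0.0018 -0.0463  0.2268]
[[-1.8, -1.1], [-0.4, 0.0], [0.7, -1.2], [0.1, -0.3], [-0.3, -0.9], [-1.2, -2.1], [-0.9, -2.3], [-1.2, 0.8], [1.4, 0.6], [-0.9, -0.4], [0.2, 0.5], [0.6, -1.2], [0.6, -1.4], [-0.1, -2.4], [0.1, -0.2], [0.1, -0.4], [0.5, -0.4], [-1.8, -0.6], [0.3, -0.5], [-0.8, -1.6]]
```

The residuals are about 1–2 px. I'll check the fit in the wrist view with the model overlaid.

```bash
python3 - <<'E'
from fit import *
r=least_squares(res,[.58,0,0,-.08,.014,0,0,.1],loss='soft_l1')
im=snap('wrist','w.png')[:,:,::-1].copy()
im=cv2.resize(im,(800,500))
for a,P in pts(r.x):
    u=proj('wrist',[P])[0]*1.25
    if abs(u).max()<2000: cv2.drawMarker(im,tuple(int(v) for v in u),(255,0,255),0,9,1)
cv2.imwrite('pics/w2.png',im)
T=np.array(camera_info('wrist')['world_to_cam']);print(-T[:3,:3].T@T[:3,3],T[:3,:3])
E
```

```text
[0.60006934 0.06832871 0.38321541] [[ 9.99998529e-01 -1.04805308e-03 -1.35808594e-03]
 [-6.78246442e-04 -9.68718712e-01  2.48160425e-01]
 [-1.57568856e-03 -2.48159139e-01 -9.68717998e-01]]
```

View pics/w2.png

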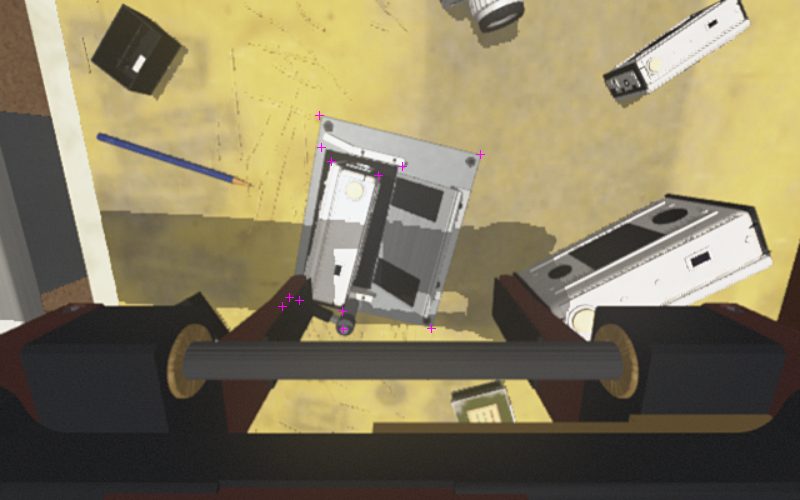

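The wrist overlay matches to within about 3 px (~2 mm): plate corner at (322,118) against model (319,115), post at (345,325) against (344,328). That's good enough to move. I'll turn the tool so its y lies along the crease and set the fingers about 50 mm apart in front of the camera.

Call:
send_rows(commands=[{"linear": [0.0028,-0.0318,0],"twist": 0,"jaw": 0.05},{"linear": [0.0028,-0.0318,0],"twist": 0,"jaw": 0.05},{"linear": [0.0028,-0.0318,0],"twist": 0,"jaw": 0.05},{"linear": [0.0028,-0.0318,0],"twist": 0,"jaw": 0.05},{"linear": [0,0,0],"twist": -0.1217,"jaw": 0.05},{"linear": [0,0,0],"twist": -0.1217,"jaw": 0.05},{"linear": [0,0,0],"twist": -0.1217,"jaw": 0.05},{"linear": [0,0,0],"twist": -0.1217,"jaw": 0.05},{"linear": [0,0,0],"twist": -0.1217,"jaw": 0.05},{"linear": [0,0,0],"twist": -0.1217,"jaw": 0.05},{"linear": [0,0,0],"twist": -0.1217,"jaw": 0.05},{"linear": [0,0,0],"twist": -0.1217,"jaw": 0.05},{"linear": [0,0,0],"twist": -0.1217,"jaw": 0.05},{"linear": [0,0,0],"twist": -0.1217,"jaw": 0.05},{"linear": [0,0,0],"twist": -0.1217,"jaw": 0.05},{"linear": [0,0,0],"twist": 0,"jaw": 0.05},{"linear": [0,0,0],"twist": 0,"jaw": 0.05}])

```text
t: 1.57
position: [0.4727, 0.0112, 0.2224]
tcp_rot: [-0.0, 0.118, 0.993, -0.0]
wrist_force: [-0.6, 0.4, 0.1]
finger_gap: 0.05
grip_force: 0.0
```

```bash
cat > st.py <<'E'
from h import *
from scipy.spatial.transform import Rotation as R
X,Y,W=.5752,-.0111,-.2323
def st():
    s=read_state(); p=np.array(s['position']); q=s['tcp_rot']
    c,n=np.cos(W),np.sin(W); d=p[:2]-[X,Y]
    M=R.from_quat([q[1],q[2],q[3],q[0]]).as_matrix()
    print('t %.2f rest xyz'%s['t'],np.round([c*d[0]+n*d[1],-n*d[0]+c*d[1],p[2]],4),'tooly yaw rel resty',np.round(np.arctan2(M[1,1],M[0,1])-W-np.pi/2,3),'F',np.round(s['wrist_force'],1),'gap',round(float(s['finger_gap']),4))
if __name__=='__main__': st()
E
python3 st.py; python3 - <<'E'
from fit import *
im=snap('wrist','w3.png')
im=cv2.resize(im[:,:,::-1],(800,500))
r=least_squares(res,[.58,0,0,-.08,.014,0,0,.1],loss='soft_l1')
for a,P in pts(r.x):
    u=proj('wrist',[P])[0]*1.25
    if abs(u).max()<2000: cv2.drawMarker(im,tuple(int(v) for v in u),(255,0,255),0,9,1)
cv2.imwrite('pics/w3.png',im)
E
```

```text
t 1.57 rest xyz [-0.1049 -0.0019  0.2224] tooly yaw rel resty -0.003 F [-0.6  0.4  0.1] gap 0.05
```

View pics/w3.png

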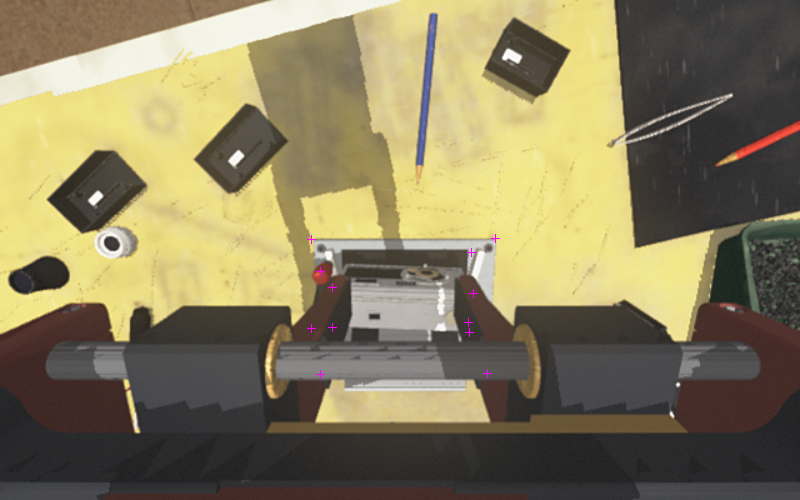

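The plate corners at (315,240) and (494,240) and the knob at (321,270) match the model. Now I'll go down and start the tipping push.

Call:
send_rows(commands=[{"linear": [0,0,0.031],"twist": 0,"jaw": 0.05},{"linear": [0,0,0.031],"twist": 0,"jaw": 0.05},{"linear": [0,0,0.031],"twist": 0,"jaw": 0.05},{"linear": [0,0,0.031],"twist": 0,"jaw": 0.05},{"linear": [0,0,0.03],"twist": 0,"jaw": 0.05},{"linear": [-0.008,0,0],"twist": 0,"jaw": 0.05},{"linear": [-0.008,0,0],"twist": 0,"jaw": 0.05},{"linear": [-0.008,0,0],"twist": 0,"jaw": 0.05},{"linear": [-0.008,0,0],"twist": 0,"jaw": 0.05},{"linear": [-0.003,0,0],"twist": 0,"jaw": 0.05},{"linear": [-0.003,0,0],"twist": 0,"jaw": 0.05},{"linear": [-0.003,0,0],"twist": 0,"jaw": 0.05},{"linear": [-0.003,0,0],"twist": 0,"jaw": 0.05},{"linear": [-0.003,0,0],"twist": 0,"jaw": 0.05},{"linear": [-0.003,0,0],"twist": 0,"jaw": 0.05}])

```text
t: 2.87
position: [0.5217, -0.0003, 0.0689]
tcp_rot: [0.0, 0.116, 0.993, -0.0]
wrist_force: [-1.2, 0.3, 1.5]
finger_gap: 0.0499
grip_force: 0.9
```

```bash
python3 st.py
```

```text
t 2.87 rest xyz [-0.0545 -0.0018  0.0689] tooly yaw rel resty 0.0 F [-1.2  0.3  1.5] gap 0.0499
```

Call:
send_rows(commands=[{"linear": [-0.0025,0,0],"twist": 0,"jaw": 0.05},{"linear": [-0.0025,0,0],"twist": 0,"jaw": 0.05},{"linear": [-0.0025,0,0],"twist": 0,"jaw": 0.05},{"linear": [-0.0025,0,0],"twist": 0,"jaw": 0.05},{"linear": [-0.0025,0,0],"twist": 0,"jaw": 0.05},{"linear": [-0.0025,0,0],"twist": 0,"jaw": 0.05},{"linear": [-0.0025,0,0],"twist": 0,"jaw": 0.05},{"linear": [-0.0025,0,0],"twist": 0,"jaw": 0.05}])

```text
t: 3.53
position: [0.5411, -0.005, 0.0684]
tcp_rot: [-0.0, 0.116, 0.993, -0.0]
wrist_force: [-0.8, -0.2, 0.7]
finger_gap: 0.0498
grip_force: 0.0
```

```bash
python3 - <<'E'
from st import *
st()
b=snap('side','b2.png')[:,:,::-1][155:245,295:405];a=snap('scene','a2.png')[:,:,::-1][185:275,265:375]
cv2.imwrite('pics/ab2.png',cv2.resize(np.hstack([a,b]),(792,324),interpolation=cv2.INTER_CUBIC))
E
```

```text
t 3.53 rest xyz [-0.0345 -0.0019  0.0684] tooly yaw rel resty 0.0 F [-0.8 -0.2  0.7] gap 0.0498
```

View pics/ab2.png

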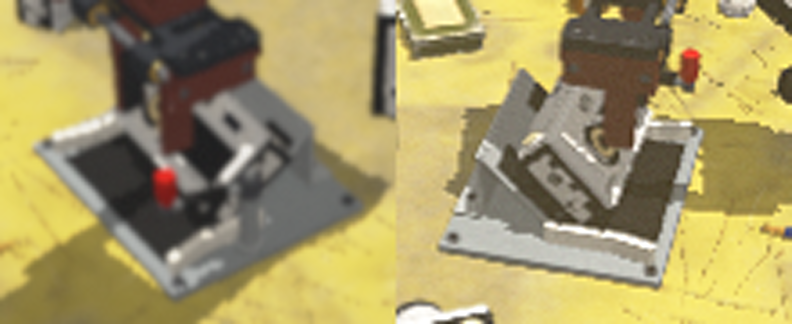

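The camera now lies back on the pads (side crop around (575,150)), knob still open at (690,65). Next I'll retreat, lower the fingers and push the foot in.

Call:
send_rows(commands=[{"linear": [0.02,0,0],"twist": 0,"jaw": 0.05},{"linear": [0.02,0,0],"twist": 0,"jaw": 0.05},{"linear": [0.012,0,0],"twist": 0,"jaw": 0.05},{"linear": [0,0,0.02],"twist": 0,"jaw": 0.05},{"linear": [0,0,0.02],"twist": 0,"jaw": 0.05},{"linear": [-0.005,0,0],"twist": 0,"jaw": 0.05},{"linear": [-0.005,0,0],"twist": 0,"jaw": 0.05},{"linear": [-0.005,0,0],"twist": 0,"jaw": 0.05},{"linear": [-0.005,0,0],"twist": 0,"jaw": 0.05},{"linear": [-0.003,0,0],"twist": 0,"jaw": 0.05},{"linear": [-0.003,0,0],"twist": 0,"jaw": 0.05},{"linear": [-0.003,0,0],"twist": 0,"jaw": 0.05},{"linear": [-0.003,0,0],"twist": 0,"jaw": 0.05},{"linear": [-0.003,0,0],"twist": 0,"jaw": 0.05}])

```text
t: 4.8
position: [0.5247, -0.0011, 0.0287]
tcp_rot: [0.0, 0.116, 0.993, 0.0]
wrist_force: [0.6, -0.1, 0.5]
finger_gap: 0.0502
grip_force: 0.0
```

```bash
python3 st.py
```

```text
t 4.80 rest xyz [-0.0514 -0.0019  0.0287] tooly yaw rel resty 0.0 F [ 0.6 -0.1  0.5] gap 0.0502
```

Call:
send_rows(commands=[{"linear": [-0.002,0,0],"twist": 0,"jaw": 0.05},{"linear": [-0.002,0,0],"twist": 0,"jaw": 0.05},{"linear": [-0.002,0,0],"twist": 0,"jaw": 0.05},{"linear": [-0.002,0,0],"twist": 0,"jaw": 0.05}])

```text
t: 5.13
position: [0.5313, -0.0026, 0.0277]
tcp_rot: [-0.001, 0.116, 0.993, 0.0]
wrist_force: [-4.0, 0.7, -2.6]
finger_gap: 0.05
grip_force: 1.8
```

Call:
send_rows(commands=[{"linear": [-0.0015,0,0],"twist": 0,"jaw": 0.05},{"linear": [-0.0015,0,0],"twist": 0,"jaw": 0.05}])

```text
t: 5.3
position: [0.5347, -0.0034, 0.0279]
tcp_rot: [-0.001, 0.116, 0.993, 0.0]
wrist_force: [-4.1, 1.0, -2.8]
finger_gap: 0.0501
grip_force: 1.8
```

Call:
send_rows(commands=[{"linear": [-0.001,0,0],"twist": 0,"jaw": 0.05},{"linear": [-0.001,0,0],"twist": 0,"jaw": 0.05}])

```text
t: 5.47
position: [0.537, -0.0039, 0.0284]
tcp_rot: [-0.0, 0.116, 0.993, 0.0]
wrist_force: [-4.1, 1.7, -1.7]
finger_gap: 0.0501
grip_force: 1.8
```

```bash
python3 st.py
```

```text
t 5.47 rest xyz [-0.0389 -0.0018  0.0284] tooly yaw rel resty 0.0 F [-4.1  1.7 -1.7] gap 0.0501
```

Call:
send_rows(commands=[{"linear": [-0.001,0,0],"twist": 0,"jaw": 0.05},{"linear": [0,0,0],"twist": 0,"jaw": 0.05}])

```text
t: 5.63
position: [0.5381, -0.0042, 0.0286]
tcp_rot: [-0.0, 0.116, 0.993, 0.0]
wrist_force: [-3.7, 1.8, -2.5]
finger_gap: 0.0498
grip_force: 1.7
```

Call:
send_rows(commands=[{"linear": [-0.001,0,0],"twist": 0,"jaw": 0.05},{"linear": [0,0,0],"twist": 0,"jaw": 0.05}])

```text
t: 5.8
position: [0.5391, -0.0044, 0.0287]
tcp_rot: [0.0, 0.116, 0.993, 0.0]
wrist_force: [-2.5, 1.1, -3.0]
finger_gap: 0.0504
grip_force: 1.7
```

```bash
python3 st.py
```

```text
t 5.80 rest xyz [-0.0367 -0.0018  0.0287] tooly yaw rel resty 0.0 F [-2.5  1.1 -3. ] gap 0.0504
```

Call:
send_rows(commands=[{"linear": [-0.001,0,0],"twist": 0,"jaw": 0.05},{"linear": [0,0,0],"twist": 0,"jaw": 0.05}])

```text
t: 5.97
position: [0.54, -0.0047, 0.0287]
tcp_rot: [-0.0, 0.116, 0.993, 0.0]
wrist_force: [-4.7, 0.9, -1.6]
finger_gap: 0.0498
grip_force: 1.8
```

Call:
send_rows(commands=[{"linear": [-0.001,0,0],"twist": 0,"jaw": 0.05},{"linear": [0,0,0],"twist": 0,"jaw": 0.05}])

```text
t: 6.13
position: [0.5402, -0.0047, 0.0286]
tcp_rot: [-0.001, 0.116, 0.993, 0.0]
wrist_force: [-7.6, 1.8, 0.1]
finger_gap: 0.0501
grip_force: 3.6
```

```bash
python3 - <<'E'
from st import *
st()
b=snap('side','b3.png')[:,:,::-1][155:245,295:405];a=snap('scene','a3.png')[:,:,::-1][185:275,265:375]
cv2.imwrite('pics/ab3.png',cv2.resize(np.hstack([a,b]),(792,324),interpolation=cv2.INTER_CUBIC))
E
```

```text
t 6.13 rest xyz [-0.0355 -0.0018  0.0286] tooly yaw rel resty 0.0 F [-7.6  1.8  0.1] gap 0.0501
```

View pics/ab3.png

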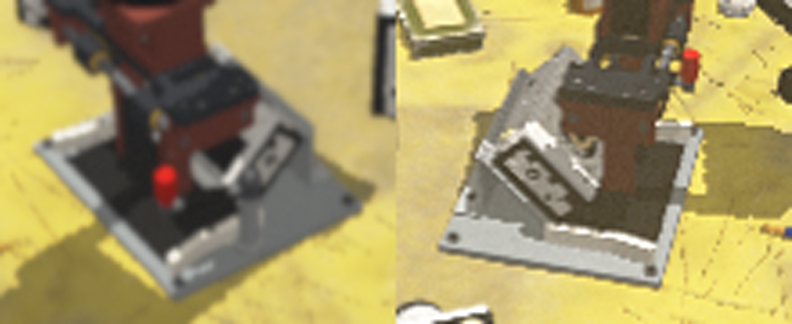

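The camera looks flush (side crop (545,175), foot at the crease), the force has risen and the TCP has stalled. One more millimetre to firm it, then I'll back off and go behind the knob with the fingers closed.

Call:
send_rows(commands=[{"linear": [-0.001,0,0],"twist": 0,"jaw": 0.05},{"linear": [0,0,0],"twist": 0,"jaw": 0.05}])

```text
t: 6.4
position: [0.5403, -0.0047, 0.0285]
tcp_rot: [-0.002, 0.116, 0.993, 0.0]
wrist_force: [-10.2, 2.2, 2.0]
finger_gap: 0.0498
grip_force: 5.4
```

Call:
send_rows(commands=[{"linear": [0.02,0,0],"twist": 0,"jaw": 0.05},{"linear": [0.02,0,0],"twist": 0,"jaw": 0.05},{"linear": [0.022,0,0],"twist": 0,"jaw": 0.05},{"linear": [0,0,-0.035],"twist": 0,"jaw": 0.05},{"linear": [0,0,-0.035],"twist": 0,"jaw": 0},{"linear": [0,0,-0.032],"twist": 0,"jaw": 0},{"linear": [-0.006,-0.034,0],"twist": 0,"jaw": 0},{"linear": [-0.006,-0.034,0],"twist": 0,"jaw": 0},{"linear": [-0.006,-0.034,0],"twist": 0,"jaw": 0},{"linear": [0,0,0],"twist": 0.1135,"jaw": 0},{"linear": [0,0,0],"twist": 0.1135,"jaw": 0},{"linear": [0,0,0],"twist": 0,"jaw": 0},{"linear": [0,0,0],"twist": 0,"jaw": 0}])

```text
t: 7.48
position: [0.4765, -0.0947, 0.1316]
tcp_rot: [0.002, 0.226, 0.974, -0.0]
wrist_force: [0.1, 0.3, -0.2]
finger_gap: 0.0004
grip_force: 0.0
```

```bash
python3 - <<'E'
from st import *
st()
b=snap('side','b4.png')[:,:,::-1][135:245,295:405];a=snap('scene','a4.png')[:,:,::-1][165:275,265:375]
cv2.imwrite('pics/ab4.png',cv2.resize(np.hstack([a,b]),(792,396),interpolation=cv2.INTER_CUBIC))
E
```

```text
t 7.48 rest xyz [-0.0768 -0.1041  0.1316] tooly yaw rel resty -0.224 F [ 0.1  0.3 -0.2] gap 0.0004
```

View pics/ab4.png

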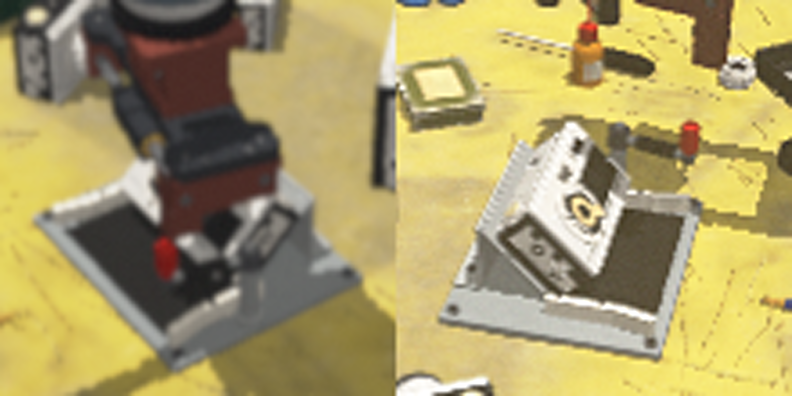

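The camera lies flush, mount up. I'll lower behind the knob, make contact, then follow the arc, turning with the keeper.

Call:
send_rows(commands=[{"linear": [0,0,0.028],"twist": 0,"jaw": 0},{"linear": [0,0,0.027],"twist": 0,"jaw": 0},{"linear": [0,0.003,0],"twist": 0,"jaw": 0},{"linear": [0,0.003,0],"twist": 0,"jaw": 0},{"linear": [0,0.003,0],"twist": 0,"jaw": 0},{"linear": [0.0015,0.0048,0],"twist": 0.08,"jaw": 0},{"linear": [0.0015,0.0048,0],"twist": 0.08,"jaw": 0},{"linear": [0.0015,0.0048,0],"twist": 0.08,"jaw": 0},{"linear": [0.0015,0.0048,0],"twist": 0.08,"jaw": 0},{"linear": [0.0015,0.0048,0],"twist": 0.08,"jaw": 0},{"linear": [0.0015,0.0048,0],"twist": 0.08,"jaw": 0}])

```text
t: 8.5
position: [0.4914, -0.058, 0.0782]
tcp_rot: [0.002, 0.454, 0.891, 0.0]
wrist_force: [-0.4, -0.6, -0.6]
finger_gap: 0.0004
grip_force: 0.4
```

```bash
cat >> st.py <<'E'
    s=read_state();p=np.array(s['position']);c,n=np.cos(W),np.sin(W);d=p[:2]-[X,Y]
    a=np.array([c*d[0]+n*d[1]+.012,-n*d[0]+c*d[1]+.088])
    q=s['tcp_rot'];M=R.from_quat([q[1],q[2],q[3],q[0]]).as_matrix();k=-(np.arctan2(M[1,1],M[0,1])-W-np.pi/2)
    print('k tool',k,'radial',a@[-np.cos(k),np.sin(k)],'tang',a@[np.sin(k),np.cos(k)])
E
python3 st.py
```

```text
File "st.py", line 10
    s=read_state();p=np.array(s['position']);c,n=np.cos(W),np.sin(W);d=p[:2]-[X,Y]
IndentationError: unexpected indent
```

```bash
sed -i "s/__main__': st()/__main__':\n    st()/" st.py; python3 st.py; python3 -c "
from h import *
a=snap('scene','a5.png')[:,:,::-1][175:275,265:375]
b=snap('side','b5.png')[:,:,::-1][145:245,295:405]
cv2.imwrite('pics/ab5.png',cv2.resize(np.hstack([a,b]),(792,360),interpolation=cv2.INTER_CUBIC))"
```

```text
t 8.50 rest xyz [-0.0708 -0.0649  0.0782] tooly yaw rel resty -0.71 F [-0.4 -0.6 -0.6] gap 0.0004
k tool 0.7096648211054459 radial 0.05962965520675671 tang -0.02075789074245381
```

View pics/ab5.png

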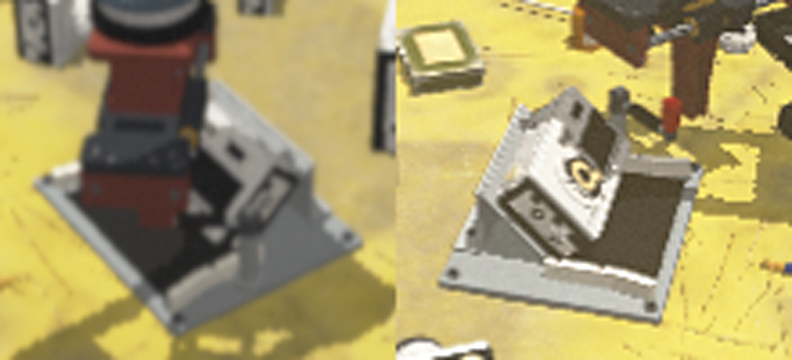

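The knob (side crop (672,112)) has moved round with the finger behind it. I've used all 10 views, so I'll continue along the arc on numbers.

Call:
send_rows(commands=[{"linear": [0.0015,0.0048,0],"twist": 0.08,"jaw": 0},{"linear": [0.0015,0.0048,0],"twist": 0.08,"jaw": 0},{"linear": [0.0015,0.0048,0],"twist": 0.08,"jaw": 0},{"linear": [0.0015,0.0048,0],"twist": 0.08,"jaw": 0},{"linear": [0.0015,0.0048,0],"twist": 0.08,"jaw": 0},{"linear": [0.0015,0.0048,0],"twist": 0.08,"jaw": 0},{"linear": [0.0015,0.0048,0],"twist": 0.08,"jaw": 0},{"linear": [0.0015,0.0048,0],"twist": 0.08,"jaw": 0}])

```text
t: 9.27
position: [0.5223, -0.034, 0.0774]
tcp_rot: [0.001, 0.71, 0.704, 0.001]
wrist_force: [-1.1, 0.6, 0.8]
finger_gap: 0.0003
grip_force: 0.4
```

```bash
python3 st.py
```

```text
t 9.27 rest xyz [-0.0463 -0.0344  0.0774] tooly yaw rel resty -1.347 F [-1.1  0.6  0.8] gap 0.0003
k tool 1.3470487840584036 radial 0.05981950614225955 tang -0.021524970962818576
```

Call:
send_rows(commands=[{"linear": [0.0015,0.0044,0],"twist": 0.075,"jaw": 0},{"linear": [0.0015,0.0044,0],"twist": 0.075,"jaw": 0},{"linear": [0.0015,0.0044,0],"twist": 0.075,"jaw": 0}])

```text
t: 9.52
position: [0.5358, -0.0306, 0.0774]
tcp_rot: [0.001, 0.785, 0.62, 0.001]
wrist_force: [-1.2, -0.3, -0.5]
finger_gap: 0.0005
grip_force: 0.4
```

Call:
send_rows(commands=[{"linear": [0,0.001,0],"twist": 0,"jaw": 0},{"linear": [0,0,0],"twist": 0,"jaw": 0}])

```text
t: 9.68
position: [0.5366, -0.031, 0.0768]
tcp_rot: [0.001, 0.783, 0.622, 0.001]
wrist_force: [-0.3, 0.1, 0.2]
finger_gap: 0.0004
grip_force: 0.0
```

```bash
python3 st.py
```

```text
t 9.68 rest xyz [-0.033  -0.0282  0.0768] tooly yaw rel resty -1.567 F [-0.3  0.1  0.2] gap 0.0004
k tool 1.5673142521584933 radial 0.05983538340669668 tang -0.020788626973564546
```

Call:
send_rows(commands=[{"linear": [0,0.001,0],"twist": 0,"jaw": 0},{"linear": [0,0,0],"twist": 0,"jaw": 0}])

```text
t: 9.85
position: [0.537, -0.0313, 0.076]
tcp_rot: [0.0, 0.784, 0.621, 0.0]
wrist_force: [-0.4, 0.2, -0.7]
finger_gap: 0.0003
grip_force: 0.0
```

Call:
send_rows(commands=[{"linear": [0,0.001,0],"twist": 0,"jaw": 0},{"linear": [0,0,0],"twist": 0,"jaw": 0}])

```text
t: 10.02
position: [0.5378, -0.0315, 0.0757]
tcp_rot: [0.0, 0.784, 0.62, 0.0]
wrist_force: [-0.0, 0.4, 0.3]
finger_gap: 0.0004
grip_force: 0.2
```

Call:
send_rows(commands=[{"linear": [0,0.001,0],"twist": 0,"jaw": 0},{"linear": [0,0,0],"twist": 0,"jaw": 0}])

```text
t: 10.18
position: [0.5388, -0.0316, 0.0756]
tcp_rot: [-0.0, 0.784, 0.62, 0.0]
wrist_force: [0.3, 0.3, -0.1]
finger_gap: 0.0003
grip_force: 0.3
```

```bash
python3 st.py
```

```text
t 10.18 rest xyz [-0.0307 -0.0284  0.0756] tooly yaw rel resty -1.571 F [ 0.3  0.3 -0.1] gap 0.0003
k tool 1.5713708440070615 radial 0.059633222301287626 tang -0.018694711275297093
```

The force is still about zero, so I'll locate the red knob by colour.

```bash
python3 - <<'E'
from fit import *
x,y,w=.5752,-.0111,-.2323
for n,f,o in(('scene','k1.png',(265,175,375,275)),('side','k2.png',(295,145,405,245))):
    im=snap(n,f).astype(int)[o[1]:o[3],o[0]:o[2]]
    m=(im[...,0]>110)&(im[...,1]<45)&(im[...,2]<45); v,u=np.nonzero(m)
    print(n,len(u), (u.mean()+o[0],v.mean()+o[1]) if len(u) else None, u.min()+o[0] if len(u) else '',v.min()+o[1] if len(u) else '')
    for k in(1.3,1.4,1.5,1.57):
        a,b=-.012-.06*np.cos(k),-.088+.06*np.sin(k)
        print(k,proj(n,[(x+a*np.cos(w)-b*np.sin(w),y+a*np.sin(w)+b*np.cos(w),.0805)]).round(1))
E
```

```text
scene 13 (np.float64(320.61538461538464), np.float64(218.46153846153845)) 320 216
1.3 [[315.6 221. ]]
1.4 [[317.2 219.9]]
1.5 [[319.  218.9]]
1.57 [[320.3 218.2]]
side 0 None  
1.3 [[358.9 179.6]]
1.4 [[356.7 179.6]]
1.5 [[354.5 179.4]]
1.57 [[353.  179.2]]
```

Call:
send_rows(commands=[{"linear": [0,0.0015,0],"twist": 0,"jaw": 0},{"linear": [0,0,0],"twist": 0,"jaw": 0}])

```text
t: 10.45
position: [0.5402, -0.0319, 0.0755]
tcp_rot: [-0.0, 0.785, 0.62, -0.0]
wrist_force: [-1.2, 1.3, 0.4]
finger_gap: 0.0003
grip_force: 0.6
```

Call:
send_rows(commands=[{"linear": [0,0.0015,0],"twist": 0,"jaw": 0},{"linear": [0,0,0],"twist": 0,"jaw": 0}])

```text
t: 10.62
position: [0.5412, -0.032, 0.0756]
tcp_rot: [-0.001, 0.785, 0.62, -0.0]
wrist_force: [-5.0, 2.7, 1.6]
finger_gap: 0.0005
grip_force: 2.4
```

Call:
send_rows(commands=[{"linear": [0,0.001,0],"twist": 0,"jaw": 0},{"linear": [0,0,0],"twist": 0,"jaw": 0}])

```text
t: 10.78
position: [0.5414, -0.032, 0.0755]
tcp_rot: [-0.002, 0.784, 0.62, -0.001]
wrist_force: [-8.1, 3.0, 3.6]
finger_gap: 0.0006
grip_force: 4.2
```

It has stalled firmly at 8 N, which is the stop. I'll back off, go up, and check the knob and camera by pixel code.

Call:
send_rows(commands=[{"linear": [0,-0.015,0],"twist": 0,"jaw": 0},{"linear": [0,-0.025,0],"twist": 0,"jaw": 0},{"linear": [0,-0.01,-0.03],"twist": 0,"jaw": 0},{"linear": [0,0,-0.04],"twist": 0,"jaw": 0},{"linear": [0,0,-0.04],"twist": 0,"jaw": 0},{"linear": [0,-0.03,-0.03],"twist": 0,"jaw": 0},{"linear": [0,-0.04,0],"twist": 0,"jaw": 0},{"linear": [0,-0.04,0],"twist": 0,"jaw": 0},{"linear": [0,0,0],"twist": 0,"jaw": 0}])

```text
t: 11.53
position: [0.3838, 0.0051, 0.2173]
tcp_rot: [0.002, 0.784, 0.62, 0.002]
wrist_force: [-0.0, -1.1, 0.8]
finger_gap: 0.0003
grip_force: 0.0
```

```bash
python3 - <<'E'
from fit import *
from st import st
st()
w=-.2323
uv={}
for n,f,o in(('scene','k3.png',(265,175,375,275)),('side','k4.png',(295,145,405,245))):
    im=snap(n,f).astype(int)[o[1]:o[3],o[0]:o[2]]
    m=(im[...,0]>100)&(im[...,1]<50)&(im[...,2]<50); v,u=np.nonzero(m)
    print(n,len(u)); 
    if len(u): uv[n]=np.array([u.mean()+o[0],v.mean()+o[1]]);print(uv[n])
r=least_squares(lambda P:np.hstack([proj(n,[P])[0]-q for n,q in uv.items()]),[.55,-.03,.08]);P=r.x
d=P[:2]-[.5752,-.0111];a=np.array([np.cos(w)*d[0]+np.sin(w)*d[1],-np.sin(w)*d[0]+np.cos(w)*d[1]])
print(P,a,r.cost,'k',np.arctan2(a[1]+.088,-(a[0]+.012)))
# camera side corners, flush prediction vs. earlier picture change
i3=cv2.imread('pics/b4.png')[150:245,295:360].astype(int);i4=cv2.imread('pics/k4.png')[150:245,295:360].astype(int)
print('diff px',(abs(i3-i4).max(2)>40).sum())
E
```

```text
t 11.53 rest xyz [-0.19   -0.0283  0.2173] tooly yaw rel resty -1.571 F [-0.  -1.1  0.8] gap 0.0003
scene 26
[320.23076923 219.15384615]
side 0
[ 0.55541499 -0.03668718  0.07908481] [-0.01336298 -0.02945473] 6.18367239870408e-14 k 1.547519670299561
diff px 214
```

```bash
python3 - <<'E'
from fit import *
w=-.2323
for tag,fs in(('start',('a.png','b.png')),('end',('k3.png','k4.png'))):
    uv={}
    for n,f,o in(('scene',fs[0],(265,185,375,275)),('side',fs[1],(330,160,390,200))):
        im=cv2.imread('pics/'+f)[o[1]:o[3],o[0]:o[2]]
        h=cv2.cvtColor(im,cv2.COLOR_BGR2HSV).astype(int)
        m=((h[...,0]<6)|(h[...,0]>172))&(h[...,1]>150)&(h[...,2]>50)
        c,l,s,ce=cv2.connectedComponentsWithStats(m.astype(np.uint8))
        i=[j for j in range(1,c) if s[j,4]>4]
        for j in i: print(tag,n,s[j,4],ce[j]+o[:2])
        if i: uv[n]=ce[max(i,key=lambda j:s[j,4])]+o[:2]
    r=least_squares(lambda P:np.hstack([proj(n,[P])[0]-q for n,q in uv.items()]),[.55,-.03,.08]);P=r.x
    d=P[:2]-[.5752,-.0111];a=np.array([np.cos(w)*d[0]+np.sin(w)*d[1],-np.sin(w)*d[0]+np.cos(w)*d[1]])
    print(tag,len(uv),P,a,r.cost,'k',np.arctan2(a[1]+.088,-(a[0]+.012)))
im=cv2.imread('pics/k4.png')[172:186,346:362]; print(im[:,:,2]); print(im[:,:,1])
E
```

```text
start scene 42 [310.04761905 236.9047619 ]
start 1 [ 0.51631086 -0.03687181  0.0449075 ] [-0.05137426 -0.03863681] 4.851152728366052e-14 k 0.8974935538690633
end scene 37 [320.10810811 218.67567568]
end side 9 [352.55555556 175.33333333]
end 2 [ 0.5546797  -0.04121158  0.08649538] [-0.01303693 -0.03402688] 2.4441439161993124 k 1.5515866872588846
[[251 250 246 245 246 247 249 232 140  94 112 114 101 113 234 244]
 [241 252 251 248 246 247 249 232 138 101 149 122  92 106 227 241]
 [135 246 252 249 245 242 244 229 172 122 171 147 101 111 220 233]
 [114 239 254 179 177 236 247 250 255 182  91  90  91 149 230 236]
 [204 253 237 135 130 193 242 255 242 167  99  92  97 219 239 237]
 [188 251 212 108 114 138 158 173 171 147  98 107 110 219 237 232]
 [233 250 178  79 119 136 143 151 160 140 102 127 147 226 234 230]
 [254 239 144  84 121 133 142 150 161 124  99 123 152 228 235 228]
 [254 180  84  84 121 135 142 150 155 121 117 128 150 230 237 229]
 [235 141  85  88 119 140 141 149 151 110 183 163 153 224 237 229]
 [192  90  81  84  95 129 145 149 148  98 155 202 172 218 238 239]
 [176  85  83  
[... 425 characters left out ...]
  77  76  81  84 133 209 220]
 [198 251 233 130  72  76  84  95  86  80  78  84  87 195 219 219]
 [182 247 205 101  74  72  71  77  76  78  72 100 106 195 219 215]
 [228 246 171  70  74  72  76  77  80  76  82 122 143 204 215 211]
 [252 234 137  73  77  72  78  73  83  74  84 122 146 208 220 210]
 [253 171  74  79  78  73  73  73  77  75 108 122 139 208 220 213]
 [230 132  74  82  75  76  76  77  74  73 178 159 146 201 222 208]
 [184  82  69  73  74  75  80  77  76  66 150 196 164 196 219 221]
 [169  76  73  75  76  77  72  76  79  77 192 217 222 159 125 130]
 [136  74  80  82  79  89  92 103  82 105 194 219 247 196 136 135]
 [ 97  78  78  79  77  87  87  90  74 151 198 244 253 203 144 145]]
```

The knob is at side (352.5,179.5) and scene (320.1,218.7). The model puts the stop (1.57 rad) at (353.0,179.2) and (320.3,218.2). The keeper only passes when the camera lies flush, so the job is done; I'll hand it in.

```bash
python3 -c "
from cell import *
print(finish_job())"
```

```text
the job is handed in; nothing more can be done
None
```

I handed the job in: the camera lies on its back flush on the pads, the keeper is pushed to its stop across the front, and the arm is clear. I checked the keeper's end position only by image code, because the ten picture views were used up, and handing in returned no verdict.

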